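# Swing a tile plate home under a press and stamp it with the pedal

## Task

The recycled-plastic tile on the bench press has to be stamped. Push the swing plate near its free corner so that it turns about its pivot pin, fully home against its stop under the press head, with the tile still lying flat in its pocket. Only once the plate is home, press the pedal right down to its stop, hold it down for about a second, then let it come all the way up again; leave the plate home and the other things on the bench where they are.

Things in the scene. Friction and masses are not known exactly. Their poses are not given: they have to be found in the camera images.
- press: blue-grey pneumatic C-frame bench press, bolted down. Origin on the table below the ram axis; local +x to the back (column), -x its open front. Base 30 mm high, x -50 to 160, y -145 to 90 mm, with a front wing to x -135, y -145 to 50. Column y +-37, x 75 to 150; head y +-37, x -37 to 147, underside 155 mm up; air cylinder to 325 mm. A steel block with a brass screw on the base, x 63 to 82, y 59 to 85 mm, is the home stop.
- die (a point): centre of the underside of the brass die, 44 mm square, on the ram below the press head; 75 mm above the table with the pedal up, 48.5 mm with it fully down.
- nest: the swing plate: aluminium slab with a red free end, about 0.85 kg, turning on an upright pivot pin. Origin on the pin's axis at the plate's underside (30 mm above the table), pin at x +45, y -115 mm of the press. x runs from the pin along the plate to its free end, y across it to the long edge to push, z up. Plate x -18 to 250, y -18 to 107 mm, 14 mm thick. Pin head 28 mm across, 52 mm high.
- plate_corner (a point): the free corner to push at, on the top face (44 mm above the table), at x 250, y 107 mm of the plate; same axes. Push the long +y side face within 60 mm of it, towards -y; the table is open below. Home: plate x along the press's +y, pocket under the die. It starts swung out to the front by 0.6 to 1 rad, anticlockwise from above; 2 to 4 N moves it; it stays where left.
- tile_pocket (a point): centre of the floor of the plate's square pocket (93 mm square, 8 mm deep, floor 36 mm above the table), at x 115, y 45 mm of the plate; same axes. It lies below the die when the plate is home.
- tile: navy recycled-plastic tile with green and yellow flecks, 90 x 90 x 12 mm, about 90 g, lying loose in the pocket, 4 mm proud of the plate. Origin at the centre of its underside, z up.
- pedal_valve: pedal valve bolted to the table: dark base 200 x 100 x 10 mm (x by y), yellow side cheeks at y +-48 mm, 39 mm high. Origin under its centre; local +x points to the toe end, where the treadle is raised and a blue hose runs into a grommet in the table.
- pedal (a joint): angle (rad) of the treadle: 0 = up, 0.20 = fully down on its stop. Hinge line across the valve at local x -78 mm, 26 mm above the table; treadle 165 x 80 mm, sloping up to the toe end. Pressing at pedal_pad takes about 5 N at first, 12 N near the stop; springs up by itself and drives the die.
- pedal_pad (a point): point on top of the treadle's black rubber pad (100 x 74 mm), 130 mm from the hinge on the centre line, about 68 mm above the table when up and 42 mm when fully down: press straight down here. x points up the treadle to the toe end, z square out of the pad.
- spanner: steel spanner, 190 mm, lying on the bench; leave alone. Origin under its middle.
- pliers: pliers with red handles, about 170 mm, lying; leave alone. Origin under the joint.
- tile_stack: stack of three finished tiles, 90 x 90 x 36 mm, yellow on top; leave alone. Origin under its centre.
- tub_yellow: closed yellow granulate tub with white lid, 94 mm across, 106 mm high; leave alone. Origin under its centre.
- tub_green: the same tub in green; leave alone. Origin under its centre.
- tub_blue: the same tub in navy blue; leave alone. Origin under its centre.
- release_bottle: white bottle of mould release, 64 mm across, 190 mm high; leave alone. Origin under its centre.
- brush: hand brush lying on the bench between press and pedal; leave alone. Origin under its middle.

How it is judged:
On the way, in this order (a step that is already met when the one before it is completed fails the run):
1. the plate is pushed home against its stop, the tile flat in its pocket (horizontal distance between tile_pocket and die below 0.004 m and distance between tile and tile_pocket below 0.005 m and angle between tile's own z axis and vertical below 0.04 rad and value of joint pedal below 0.05 rad), for 0.2 s.
2. with the plate home, the pedal is held down on its stop for at least half a second (horizontal distance between tile_pocket and die below 0.004 m and value of joint pedal above 0.185 rad), for 0.5 s.
At the end, for the whole second after the job is handed in: The plate is home (its pocket centred under the die within 4 mm), the tile lies flat in the pocket (origin within 5 mm of the pocket floor's centre, tilt under 0.04 rad), plate and tile are at rest, and the pedal is up (below 0.02 rad) (horizontal distance between tile_pocket and die below 0.004 m and distance between tile and tile_pocket below 0.005 m and angle between tile's own z axis and vertical below 0.04 rad and value of joint pedal below 0.02 rad and linear speed of tile below 0.01 m/s and angular speed of nest below 0.05 rad/s); the robot touches nothing.
It fails at once if the pedal is pressed while the plate is not home (the die would strike the plate) (value of joint pedal above 0.06 rad and horizontal distance between tile_pocket and die above 0.008 m).
It fails at once if the tile comes out of its pocket (distance between tile and tile_pocket above 0.012 m).
It fails at once if one of the other things on the bench is shifted by more than 3 cm (distance of any of spanner, pliers, tile_stack, tub_yellow, tub_green, tub_blue, release_bottle, brush from where it was at the start of the episode above 0.03 m).
It also fails if it takes over 51 s, if anything falls off the work surface, if the arm or the gripper's body presses on something with over 40 N, if the wrist force passes 120 N, or if a joint passes its speed limit or range.

## Robot

A 7-joint arm with a two-finger parallel gripper is mounted at the origin on the work surface. World frame = base frame: x ahead of the robot, y to its left, z up, the work surface at z = 0. Lengths are in m, angles in rad, forces in N, time in s.
With the tool pointing down it reaches from about 0.425 to 0.95 m from the base axis. Payload 16.7 kg.
Tool frame: the origin (TCP) lies at the very end of the fingers, on their centre line; the grasp point (between the pads) lies 19 mm behind it; z points along the fingers, y is the line along which they close (so a half turn about z gives the same grasp; the last joint's range is limited). The gripper opens to 94 mm and grips with 3 to 60 N. Pads are 16 mm wide; open, the fingers measure 119 mm over their backs; the gripper's body (75 mm by 177 mm) begins 78 mm behind the grasp point.
Start: joints at [1.119, 0.426, 0.074, 1.606, -0.034, 1.111, -0.067], TCP at [0.201, -0.644, 0.205] pointing down, gripper open.
Joint ranges: [-2.85, 2.85], [-0.5, 2.14], [-1.23, 1.37], [0.21, 2.46], [-1.02, 4.16], [0.16, 2.05], [-2.73, 2.73]. Speed limits (rad/s): [1.89, 1.89, 2.39, 2.39, 3.01, 3.01, 3.01].

## Interface

Orientations are given as a unit quaternion [x, y, z, w].
In Python, from plant import robot gives the robot as it stands.
- The arm moves only by the shell command python3 -m inch 'ROWS' [FORCE]. ROWS is JSON, a list that holds one entry, the list of rows, each a list of 5 numbers: the finger opening in cm, from 0 to 9.4, then the shift along the tool's x, y, z in cm, then the turn about the tool's z in units of 6 degrees (1.0 is 6 degrees). A call has 1 to 8 rows; each row is the pose to reach, as a shift and turn from the pose commanded when the call began, along the tool's axes at that moment; what a row does not reach only later rows make up. A row lasts 1/10 s, in which the tool goes at most 50 mm and 8.59 degrees, less where a joint would pass 70% of its speed; a pose out of reach is approached as far as the arm can. A call with a gripper value outside its range is refused whole. The fingers move at their own pace and stop on an object; FORCE is the grip in N (left out, the last holds). Time passes only in rows, so rows that repeat a pose let the fingers close. It gives the time, the measured TCP pose, the force, the opening and the grip force at its end, in the units of the state.
- robot.get_state(): the state, without advancing time (a new reading comes with each control period).
- robot.grab_frame(name): name is "side" or "top" or "wrist"; returns (picture, depth): 384x512x3 uint8, red, green, blue; 384x512 float32, m along the optical axis (not along the pixel's ray), 0 where there is no reading.
- robot.camera_params(name): a dict with "fx", "fy", "cx", "cy" (pixels), "R" (3x3) and "t" (3): a world point X has camera coordinates R X + t. Camera axes: x right, y down, z forward; pixel columns grow to the right and rows downward; lengths in m; the calibration is good to about 2 mm. A picture is of the moment at which its call begins: read the wrist's pose just before it. camera_params takes no time and is no camera call; for the wrist camera it gives the pose at the moment of the call.
- robot.close_job(): hands the job in; it is judged then, once.
Trained networks look in the newest picture that a camera, given by its name, has taken for a name from the list of things; names that differ only in an ending like _2 or _b are one class to them, and where a whole thing is asked for, a point or a joint stands for the part that bears it (a point fixed in the world has none). Each returns a list of dicts, best first, with "conf" (0 to 1); they miss things now and then, are a little off and sometimes report something else, mostly with a low value. They report only what shows in the picture. A call takes as long as a camera call.
- robot.boxes_of(camera, label): "extent" ([left, top, width, height] in pixels, round what is visible of it).
The state is a dict: "time": time; "joint_positions": joint angles; "dq": joint speeds; "tau": joint torques, N m; "eef_pos": TCP position; "eef_rot": TCP orientation; "contact_force": force on the tool from outside, world axes, zero at the start; "torque": the same for the moment, N m; "opening": opening from 0.0 (shut) to 1.0 (fully open); "finger_force": force on a finger pad.
Only numpy, scipy, OpenCV 4.12 (cv2) and the standard library are available. Lean on these libraries where they do the work, as an engineer would, in place of code of your own. Each camera call takes 0.05 s, during which the arm holds its last target. There are 200 camera calls.

## Working session

There is one attempt and no reset: what is moved stays moved. The work goes in short steps, Python scripts to look and compute and a shell command to move; the robot and the scene stay as the last step left them, time stands still between calls to the robot, and variables do not carry over. Pictures are saved under pics/ and viewed, at most 10 in all, crops included, and the job is handed in when it is done.

```bash
mkdir -p pics
cat > h.py <<'E'
import numpy as np, cv2
from plant import robot
def grab(n):
    p=robot.camera_params(n); im,d=robot.grab_frame(n); return im,d,p
def world(u,v,z,p):
    return np.asarray(p["R"]).T@(np.array([(u-p["cx"])/p["fx"]*z,(v-p["cy"])/p["fy"]*z,z])-np.asarray(p["t"]))
def cloud(d,p):
    v,u=np.mgrid[:d.shape[0],:d.shape[1]]
    c=np.stack([(u-p["cx"])/p["fx"]*d,(v-p["cy"])/p["fy"]*d,d],-1)
    return (c-np.asarray(p["t"]))@np.asarray(p["R"])
E
python3 - <<'E'
from h import *
s=robot.get_state(); print(s["time"],s["eef_pos"],s["eef_rot"])
ims=[]
for n in ("top","side"):
    im,d,p=grab(n); np.savez("/tmp/%s.npz"%n,im=im,d=d,**{k:np.asarray(x) for k,x in p.items()})
    W=cloud(d,p)
    for l in ("press","nest","plate_corner","pedal_valve","pedal_pad","tile","pedal","spanner","brush","tub_yellow"):
        for b in robot.boxes_of(n,l)[:1]:
            x,y,w,h=b["extent"]; u,v=int(x+w/2),int(y+h/2)
            print(n,l,round(b["conf"],2),np.round([x,y,w,h]),np.round(W[min(v,383),min(u,511)],3))
    cv2.imwrite("pics/%s.png"%n,cv2.resize(im[:,:,::-1],(800,600)))
E
```

```text
0.0 [ 0.20107503 -0.64387883  0.20477335] [ 9.88566624e-01  1.50783335e-01 -1.58306783e-04 -6.24392521e-04]
top press 0.85 [157. 105. 103.  93.] [0.69  0.236 0.195]
top nest 0.77 [194. 141.  71.  80.] [0.614 0.175 0.045]
top plate_corner 0.76 [193. 144.  66.  79.] [0.606 0.185 0.047]
top pedal_valve 0.81 [344. 169.  38.  66.] [ 0.555 -0.281  0.054]
top tile 0.79 [212. 164.  32.  39.] [0.606 0.178 0.048]
top pedal 0.91 [352. 181.  29.  48.] [ 0.548 -0.292  0.052]
top spanner 0.52 [183. 223.  38.  42.] [0.396 0.263 0.011]
top brush 0.6 [298. 160.  21.  56.] [ 0.6   -0.098  0.016]
top tub_yellow 0.6 [106. 172.  31.  31.] [0.581 0.522 0.107]
side press 0.79 [151. 129. 108. 113.] [0.64  0.293 0.193]
side nest 0.79 [221. 179.  56.  59.] [0.565 0.186 0.05 ]
side plate_corner 0.97 [219. 179.  56.  62.] [0.565 0.192 0.05 ]
side pedal_valve 0.76 [279. 128.  60.  33.] [ 0.564 -0.276  0.034]
side tile 0.68 [224. 191.  32.  24.] [0.6   0.18  0.052]
side pedal 0.85 [295. 130.  41.  23.] [ 0.54  -0.287  0.055]
side spanner 0.79 [256. 247.  60.  15.] [0.387 0.259 0.007]
side brush 0.56 [266. 155.  36.  29.] [ 0.583 -0.092  0.022]
side tub_yellow 0.84 [150. 259.  42.  51.] [0.549 0.559 0.107]
```

View pics/top.png

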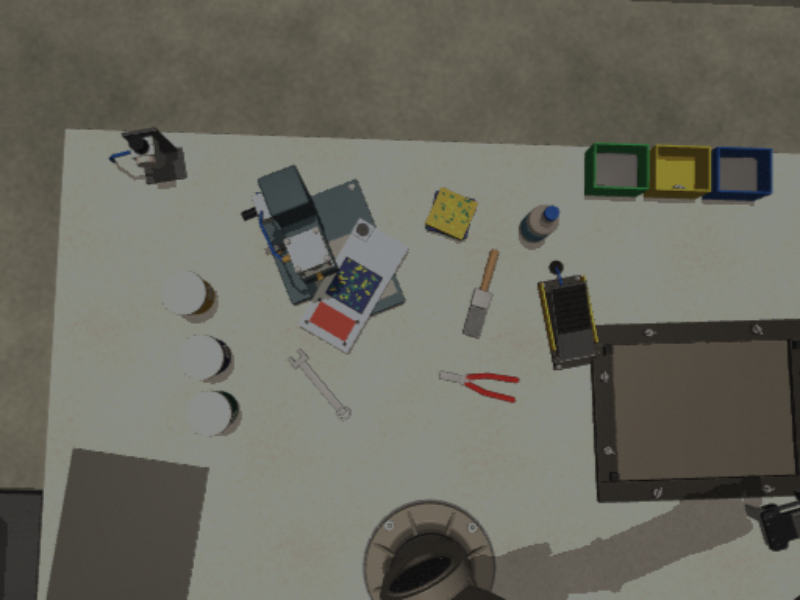

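View pics/side.png

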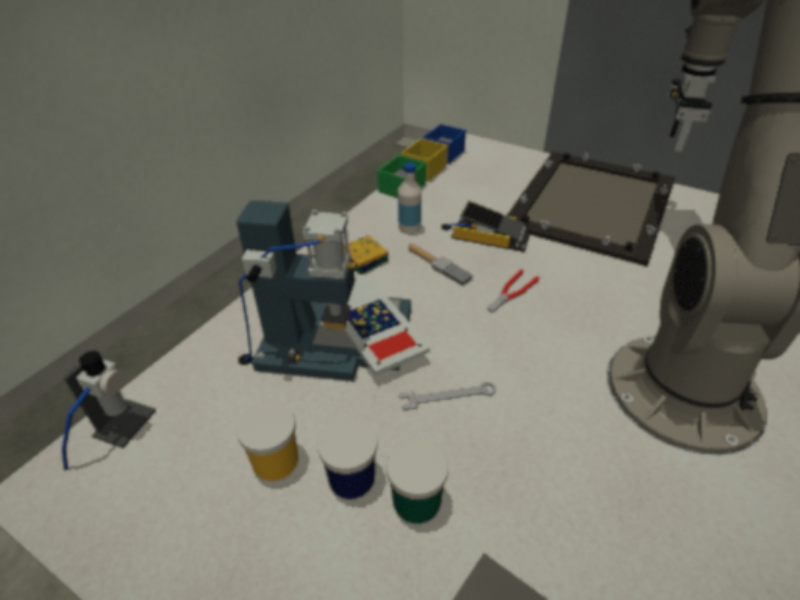

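The top view shows the press at (310,240), the plate from its pin (363,230) to the red end (330,325), with the corner to push at about (348,352). The pedal is at (570,320), toe up. The spanner lies at (320,385), close to the corner. The side view agrees.

Run:
```python
from h import *
for n in("top","side"):
    z=np.load("/tmp/%s.npz"%n); im=z["im"].astype(int); W=cloud(z["d"],z); P=W.reshape(-1,3)
    r,g,b=im[...,0],im[...,1],im[...,2]
    def rect(m,name):
        pts=W[m].astype(np.float32); 
        if len(pts)<5: print(name,len(pts)); return
        q=cv2.minAreaRect(pts[:,:2]); print(n,name,len(pts),"z",np.round(np.percentile(pts[:,2],[5,50,95]),3),"ctr",np.round(q[0],3),"size",np.round(q[1],3),"ang",round(q[2],1),np.round(cv2.boxPoints(q),3).tolist())
    X,Y,Z=W[...,0],W[...,1],W[...,2]
    near=(abs(X-.62)<.17)&(abs(Y-.17)<.2)
    rect(near&(r>110)&(g<90)&(b<90)&(Z<.06),"red")
    rect(near&(Z>.038)&(Z<.056)&((abs(r-g)<25)&(r>110)|((r>110)&(g<90))),"plate")
    rect(near&(Z>.036)&(Z<.058)&(b>r+15)&(r<60),"tileblue")
    rect((abs(X-.68)<.25)&(abs(Y-.25)<.2)&(Z>.16)&(Z<.22),"head/col")
    rect(near&(Z>.022)&(Z<.034),"base")
    rect((abs(X-.56)<.16)&(abs(Y+.28)<.1)&(Z>.01)&(Z<.09),"valve")
    rect((abs(X-.56)<.16)&(abs(Y+.28)<.1)&(r>110)&(b<70)&(g>80),"cheeks")
    rect((abs(X-.56)<.16)&(abs(Y+.28)<.1)&(Z>.03)&(r<60)&(b<60),"pad")
    for l,bx in(("spanner",(.39,.26)),):
        rect((abs(X-.39)<.1)&(abs(Y-.26)<.09)&(Z>.004)&(Z<.03),l)
```

```text
Traceback (most recent call last):
cv2.error: OpenCV(4.12.0) /io/opencv/modules/imgproc/src/convhull.cpp:143: error: (-215:Assertion failed) total >= 0 && (depth == CV_32F || depth == CV_32S) in function 'convexHull'
```

```bash
cat > m.py <<'E'
from h import *
for n in("top","side"):
    z=np.load("/tmp/%s.npz"%n); im=z["im"].astype(int); W=cloud(z["d"],z)
    r,g,b=im[...,0],im[...,1],im[...,2]
    def rect(m,name):
        pts=W[m].astype(np.float32)
        if len(pts)<5: print(n,name,len(pts)); return
        q=cv2.minAreaRect(np.ascontiguousarray(pts[:,:2])); print(n,name,len(pts),"z",np.round(np.percentile(pts[:,2],[5,50,95]),3),"ctr",np.round(q[0],3),"size",np.round(q[1],3),"ang",round(q[2],1),np.round(cv2.boxPoints(q),3).tolist())
    X,Y,Z=W[...,0],W[...,1],W[...,2]
    near=(abs(X-.62)<.17)&(abs(Y-.17)<.2)
    rect(near&(r>110)&(g<90)&(b<90)&(Z<.06),"red")
    rect(near&(Z>.038)&(Z<.056)&((abs(r-g)<25)&(r>110)|((r>110)&(g<90))),"plate")
    rect(near&(Z>.036)&(Z<.058)&(b>r+15)&(r<60),"tileblue")
    rect((abs(X-.68)<.25)&(abs(Y-.25)<.2)&(Z>.16)&(Z<.22),"head/col")
    rect(near&(Z>.022)&(Z<.034),"base")
    v=(abs(X-.56)<.16)&(abs(Y+.28)<.1)
    rect(v&(Z>.015)&(Z<.09),"valve")
    rect(v&(r>110)&(b<70)&(g>80),"cheeks")
    rect(v&(Z>.03)&(r<60)&(b<60),"pad")
    rect((abs(X-.39)<.1)&(abs(Y-.26)<.09)&(Z>.004)&(Z<.03),"spanner")
E
python3 m.py
```

```text
top red 385 z [0.039 0.044 0.05 ] ctr [0.53  0.229] size [0.09 0.05] ang 61.4 [[0.4860000014305115, 0.20200000703334808], [0.5299999713897705, 0.17800000309944153], [0.5730000138282776, 0.25699999928474426], [0.5289999842643738, 0.2809999883174896]]
top plate 1891 z [0.039 0.044 0.05 ] ctr [0.661 0.143] size [0.171 0.416] ang 50.8 [[0.44600000977516174, 0.20900000631809235], [0.7680000066757202, -0.05400000140070915], [0.8759999871253967, 0.07800000160932541], [0.5540000200271606, 0.3409999907016754]]
top tileblue 511 z [0.043 0.048 0.053] ctr [0.609 0.185] size [0.089 0.089] ang 61.4 [[0.5490000247955322, 0.16699999570846558], [0.6269999742507935, 0.125], [0.6700000166893005, 0.2029999941587448], [0.5920000076293945, 0.24500000476837158]]
top head/col 306 z [0.173 0.215 0.219] ctr [0.699 0.281] size [0.209 0.09 ] ang 29.6 [[0.5860000252723694, 0.2680000066757202], [0.6309999823570251, 0.1899999976158142], [0.8119999766349792, 0.2939999997615814], [0.7680000066757202, 0.3720000088214874]]
top base 1362 z [0.025 0.03  0.033] ctr [0.628 0.172] size [0.399 0.323] ang 89.3 [[0.4639999866
[... 2805 characters left out ...]
 ang 8.0 [[0.47999998927116394, -0.2460000067949295], [0.48399999737739563, -0.27399998903274536], [0.6269999742507935, -0.2540000081062317], [0.6230000257492065, -0.22599999606609344]]
side pad 299 z [0.036 0.062 0.075] ctr [ 0.54  -0.307] size [0.159 0.119] ang 12.6 [[0.4490000009536743, -0.26600000262260437], [0.4749999940395355, -0.38199999928474426], [0.6299999952316284, -0.3479999899864197], [0.6039999723434448, -0.23100000619888306]]
side spanner 568 z [0.004 0.007 0.011] ctr [0.389 0.261] size [0.197 0.177] ang 0.4 [[0.28999999165534973, 0.3490000069141388], [0.29100000858306885, 0.1720000058412552], [0.4880000054836273, 0.17399999499320984], [0.4869999885559082, 0.3499999940395355]]
```

```bash
cat > g.py <<'E'
import sys
from h import *
from scipy.spatial.transform import Rotation as R
def go(x,y,z,yaw):
    s=robot.get_state(); r=R.from_quat(s["eef_rot"]); m=r.as_matrix(); p=np.array(s["eef_pos"])
    cur=np.degrees(np.arctan2(m[1,1],m[0,1])); d=m.T@(np.array([x,y,z])-p)*100
    print("cm",np.round(d,2),"turn",round((cur-yaw)/6,2),"yaw now",round(cur,1),"pos",np.round(p,4),"F",np.round(s["contact_force"],1),"t",round(s["time"],2),"q",np.round(s["joint_positions"],2))
if __name__=="__main__": go(*map(float,sys.argv[1:]))
E
python3 g.py .46 -.2 .2 -20; python3 g.py .44 .13 .2 45
```

```text
cm [ 37.94 -34.69   0.55] turn -8.78 yaw now -72.7 pos [ 0.2013 -0.6442  0.2055] F [-1.   0.1  0. ] t 1.1 q [ 1.12  0.43  0.07  1.61 -0.03  1.11 -0.07]
cm [ 45.87 -66.79   0.55] turn -19.61 yaw now -72.7 pos [ 0.2013 -0.6442  0.2055] F [-1.   0.1  0. ] t 1.1 q [ 1.12  0.43  0.07  1.61 -0.03  1.11 -0.07]
```

```bash
python3 -m inch '[[[0,4,-4,0,-1],[0,9,-8,0,-2],[0,13,-12,0,-3],[0,18,-16,0,-4.2],[0,22,-20,0,-5.5],[0,27,-24,0,-6.8],[0,32,-29,0,-8],[0,38,-34.5,0,-8.8]]]'; python3 g.py .44 .10 .2 45
```

```text
time: 1.9
eef_pos: [0.4051, -0.2982, 0.2058]
eef_rot: [0.817, 0.577, 0.0, 0.0]
contact_force: [1.1, 0.6, -0.1]
opening: 0.357
finger_force: 0.0
cm [ 38.69 -10.06   0.56] turn -10.76 yaw now -19.6 pos [ 0.4051 -0.2982  0.2058] F [ 1.1  0.6 -0.1] t 1.9 q [ 0.76  0.16 -0.28  1.97  0.05  1.02  0.11]
```

```bash
python3 -m inch '[[[0,0,0,0,0],[0,5,0,0,-1.3],[0,10,1,0,-2.6],[0,15,1,0,-4],[0,19,0,0,-5.3],[0,24,-2,0,-6.6],[0,28,-4,0,-8],[0,33,-7,0,-9.3]]]'; python3 g.py .43 .12 .2 45;python3 g.py .44 .12 .09 45
python3 - <<'E'
from h import *
im,d,p=grab("wrist"); cv2.imwrite("pics/w1.png",im[:,:,::-1])
E
```

```text
time: 2.7
eef_pos: [0.4522, 0.0276, 0.2057]
eef_rot: [0.452, 0.892, 0.0, 0.0]
contact_force: [0.8, -0.1, -0.6]
opening: 0.005
finger_force: 0.0
cm [8.76 3.67 0.57] turn -1.46 yaw now 36.2 pos [0.4522 0.0276 0.2057] F [ 0.8 -0.1 -0.6] t 2.7 q [ 0.41  0.1  -0.64  2.05  0.07  1.01  0.36]
cm [ 8.18  4.47 11.57] turn -1.46 yaw now 36.2 pos [0.4522 0.0276 0.2057] F [ 0.8 -0.1 -0.6] t 2.7 q [ 0.41  0.1  -0.64  2.05  0.07  1.01  0.36]
```

View pics/w1.png

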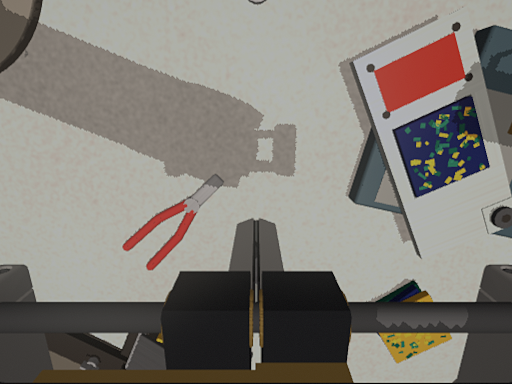

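```bash
python3 - <<'E'
from h import *
p=robot.camera_params("wrist")
def at(u,v,h):
    a=world(u,v,.1,p); c=world(u,v,0,p); k=(h-c[2])/(a[2]-c[2]); return c+(a-c)*k
for q in((352,63),(421,257),(440,15)): print(np.round(at(*q,.044),4))
E
python3 g.py .464 .147 .09 50;python3 g.py .464 .147 .035 50
```

```text
[0.4578 0.2004 0.044 ]
[0.6921 0.0795 0.044 ]
[0.5    0.2911 0.044 ]
cm [ 8.1   7.81 11.63] turn -2.14 yaw now 37.2 pos [0.4506 0.0351 0.2061] F [-2.4 10.  -0.8] t 2.75 q [ 0.41  0.1  -0.65  2.05  0.07  1.01  0.37]
cm [ 8.1   7.8  17.13] turn -2.14 yaw now 37.2 pos [0.4506 0.0351 0.2061] F [-2.4 10.  -0.8] t 2.75 q [ 0.41  0.1  -0.65  2.05  0.07  1.01  0.37]
```

```bash
python3 -m inch '[[[0,0,0,0,0],[0,0,0,0,0]]]'; python3 g.py .463 .145 .09 50
```

```text
time: 2.95
eef_pos: [0.4525, 0.0254, 0.2056]
eef_rot: [0.455, 0.891, -0.0, 0.0]
contact_force: [-0.0, -0.4, -0.3]
opening: 0.004
finger_force: 0.0
cm [ 9.08  7.86 11.56] turn -2.35 yaw now 35.9 pos [0.4525 0.0254 0.2056] F [-0.  -0.4 -0.3] t 2.95 q [ 0.41  0.1  -0.64  2.05  0.07  1.01  0.36]
```

```bash
python3 -m inch '[[[0,3,2.6,3,-0.8],[0,6,5.2,6,-1.6],[0,9,7.8,9,-2.3],[0,9,7.8,13,-2.3],[0,9,7.8,15.5,-2.3],[0,9,7.8,17.1,-2.3],[0,9,7.8,17.1,-2.3],[0,9,7.8,17.1,-2.3]]]'; python3 g.py .4826 .1824 .035 55
```

```text
time: 3.75
eef_pos: [0.4631, 0.1439, 0.0347]
eef_rot: [0.345, 0.939, -0.0, -0.0]
contact_force: [0.1, -0.3, 0.4]
opening: 0.009
finger_force: 0.0
cm [ 1.01  4.2  -0.03] turn -0.89 yaw now 49.6 pos [0.4631 0.1439 0.0347] F [ 0.1 -0.3  0.4] t 3.75 q [ 0.11  0.43 -0.65  2.13  0.41  0.7   0.06]
```

```bash
cat > path.py <<'E'
import sys
from g import *
pin=np.array([.7315,.1685]); home=119.7
def c(phi,off=.1195):
    a=np.radians(home+phi); ux=np.array([np.cos(a),np.sin(a)]); uy=np.array([-ux[1],ux[0]]); return pin+.225*ux+off*uy
if __name__=="__main__":
    for phi in map(float,sys.argv[1:]): print(phi,np.round(c(phi),4)); go(*c(phi),.035,29.7+phi*20/31.7)
E
python3 path.py 32 28 24 20 16 12 8 4 0 | grep -o '^.*turn [-0-9.]*'
```

```text
cm [ 0.65  2.87 -0.03] turn -0.04
cm [ 1.74  4.27 -0.03] turn 0.38
cm [ 2.74  5.75 -0.03] turn 0.8
cm [ 3.63  7.28 -0.03] turn 1.22
cm [ 4.41  8.88 -0.03] turn 1.64
cm [ 5.08 10.53 -0.04] turn 2.06
cm [ 5.63 12.22 -0.04] turn 2.48
cm [ 6.06 13.95 -0.04] turn 2.9
cm [ 6.37 15.7  -0.04] turn 3.32
```

```bash
python3 -m inch '[[[0,0.4,1.5,0,0],[0,0.65,2.6,0,0],[0,1.2,3.5,0,0.2],[0,1.7,4.3,0,0.4],[0,2.2,5,0,0.6],[0,2.7,5.75,0,0.8],[0,3.2,6.5,0,1],[0,3.6,7.3,0,1.2]]]'
python3 - <<'E'
from h import *
im,d,p=grab("wrist"); cv2.imwrite("pics/w2.png",im[:,:,::-1])
E
python3 path.py 16 12 8 4 0 | grep -o '^.*turn [-0-9.]*'
```

```text
time: 4.55
eef_pos: [0.4832, 0.2244, 0.0354]
eef_rot: [0.403, 0.915, 0.0, 0.001]
contact_force: [-0.4, -4.4, 3.7]
opening: 0.001
finger_force: 2.4
cm [0.79 1.21 0.06] turn 0.44
cm [1.66 2.76 0.06] turn 0.87
cm [2.42 4.37 0.06] turn 1.29
cm [3.06 6.03 0.06] turn 1.71
cm [3.59 7.73 0.07] turn 2.13
```

View pics/w2.png

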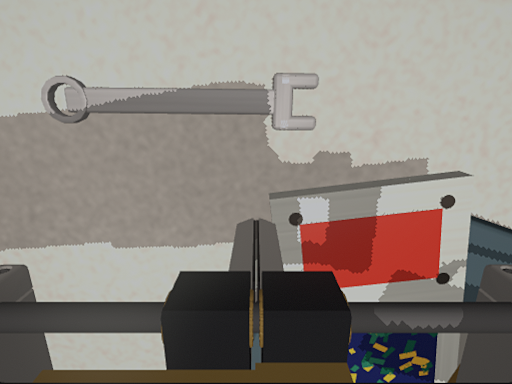

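The finger is against the long side near the corner at (270,195), and the plate is turning with the tile still in its pocket. I'll carry on slowly.

```bash
python3 -m inch '[[[0,0.4,0.6,0,0.2],[0,0.8,1.2,0,0.4],[0,1.2,2,0,0.6],[0,1.6,2.7,0,0.9],[0,2,3.5,0,1.1],[0,2.4,4.3,0,1.3],[0,2.7,5.1,0,1.5],[0,2.9,5.6,0,1.7]]]'; python3 path.py 4 2 0 -2| grep -o '^.*turn [-0-9.]*'
```

```text
time: 5.4
eef_pos: [0.5045, 0.2833, 0.0351]
eef_rot: [0.483, 0.876, -0.0, 0.0]
contact_force: [-1.3, -4.7, 6.2]
opening: 0.001
finger_force: 3.8
cm [0.37 0.56 0.01] turn 0.01
cm [0.79 1.34 0.01] turn 0.22
cm [1.19 2.14 0.01] turn 0.43
cm [1.55 2.95 0.01] turn 0.64
```

```bash
python3 -m inch '[[[0,0.2,0.4,0,0],[0,0.4,0.7,0,0.1],[0,0.6,1,0,0.2],[0,0.8,1.4,0,0.2],[0,0.9,1.6,0,0.3]]]'; python3 path.py 0 -2 -4| grep -o '^.*turn [-0-9.]*'
```

```text
time: 5.9
eef_pos: [0.5131, 0.2992, 0.035]
eef_rot: [0.496, 0.868, 0.0, 0.0]
contact_force: [-2.6, -5.1, 6.2]
opening: 0.003
finger_force: 3.8
cm [0.32 0.55 0.  ] turn 0.14
cm [0.71 1.35 0.  ] turn 0.35
cm [1.07 2.16 0.  ] turn 0.56
```

```bash
python3 -m inch '[[[0,0.1,0.3,0,0],[0,0.2,0.5,0,0.1],[0,0.2,0.5,0,0.1]]]'; python3 path.py 0 -2 -4| grep -o '^.*turn [-0-9.]*'
```

```text
time: 6.2
eef_pos: [0.5162, 0.3036, 0.035]
eef_rot: [0.501, 0.866, 0.0, 0.0]
contact_force: [-2.3, -3.5, 6.2]
opening: 0.007
finger_force: 3.5
cm [ 0.1   0.06 -0.  ] turn 0.03
cm [ 0.5   0.85 -0.  ] turn 0.24
cm [ 0.87  1.66 -0.  ] turn 0.45
```

```bash
python3 -m inch '[[[0,0.1,0.2,0,0],[0,0.2,0.4,0,0],[0,0.2,0.4,0,0]]]'|grep -A1 -E 'eef_pos|contact'
```

```text
eef_pos: [0.5186, 0.3073, 0.035]
eef_rot: [0.501, 0.866, 0.0, 0.0]
contact_force: [-1.7, -3.5, 6.1]
opening: 0.005
```

```bash
python3 -m inch '[[[0,0,0.2,0,0],[0,0.1,0.4,0,0],[0,0.1,0.4,0,0]]]'|grep -A1 -E 'eef_pos|contact'
```

```text
eef_pos: [0.5213, 0.3103, 0.0349]
eef_rot: [0.501, 0.866, 0.0, -0.0]
contact_force: [-3.0, -2.0, 4.9]
opening: 0.004
```

```bash
python3 -m inch '[[[0,0,0.2,0,0],[0,0.1,0.4,0,0],[0,0.1,0.4,0,0]]]'|grep -A1 -E 'eef_pos|contact'
```

```text
eef_pos: [0.524, 0.3134, 0.0349]
eef_rot: [0.5, 0.866, 0.0, -0.0]
contact_force: [-4.3, -1.9, 5.7]
opening: 0.006
```

```bash
python3 -m inch '[[[0,0,0.2,0,0],[0,0.1,0.4,0,0],[0,0.1,0.4,0,0]]]'|grep -A1 -E 'eef_pos|contact'
```

```text
eef_pos: [0.5267, 0.3166, 0.0349]
eef_rot: [0.5, 0.866, 0.0, -0.0]
contact_force: [-6.5, -1.1, 6.1]
opening: 0.005
```

Run:
```python
from h import *
for n in ("top","wrist"):
    im,d,p=grab(n); np.savez("/tmp/%s.npz"%n,im=im,d=d,**{k:np.asarray(x) for k,x in p.items()})
    cv2.imwrite("pics/%s3.png"%n,im[:,:,::-1] if n=="wrist" else cv2.resize(im[90:240,130:290,::-1],(800,750))[:600])
```

```text
(no output)
```

View pics/wrist3.png

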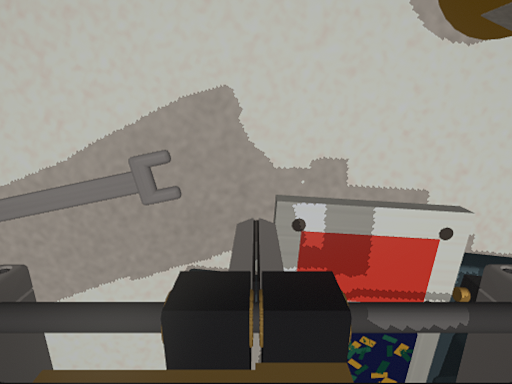

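The brass stop screw shows at (463,295), right by the far edge of the plate. The tile is in its pocket, and the force is starting to rise. I'll nudge on.

```bash
python3 -m inch '[[[0,0,0.1,0,0],[0,0,0.3,0,0],[0,0,0.3,0,0]]]'|grep -A1 -E 'eef_pos|contact'; python3 -m inch '[[[0,0,0.1,0,0],[0,0,0.3,0,0],[0,0,0.3,0,0]]]'|grep -A1 -E 'eef_pos|contact'
```

```text
eef_pos: [0.5287, 0.3185, 0.0348]
eef_rot: [0.5, 0.866, 0.0, -0.001]
contact_force: [-9.1, 0.2, 7.0]
opening: 0.002
eef_pos: [0.5308, 0.3204, 0.0349]
eef_rot: [0.5, 0.866, 0.0, -0.001]
contact_force: [-10.5, 2.1, 8.5]
opening: 0.002
```

View pics/top3.png

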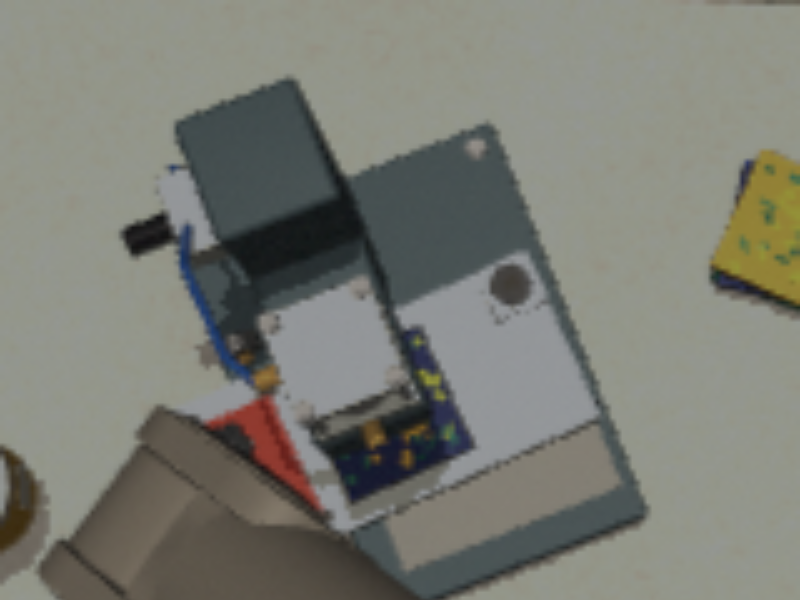

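```bash
python3 -m inch '[[[0,0.1,0.1,0,0],[0,0.15,0.3,0,0],[0,0.15,0.3,0,0]]]'|grep -A1 -E 'eef_pos|contact'; python3 -m inch '[[[0,0,0,0,0]]]'|grep -E 'contact'
python3 - <<'E'
from h import *
im,d,p=grab("wrist"); np.savez("/tmp/w4.npz",im=im,d=d,**{k:np.asarray(x) for k,x in p.items()})
c=im[170:384,250:512,::-1]; cv2.imwrite("pics/w4.png",cv2.resize(c,None,fx=2.8,fy=2.8,interpolation=cv2.INTER_CUBIC))
W=cloud(d,p); im=im.astype(int)
for n,z in (("w4",np.load("/tmp/w4.npz")),("wrist",np.load("/tmp/wrist.npz"))):
    W=cloud(z["d"],z); im=z["im"].astype(int); m=(im[...,0]>110)&(im[...,1]<100)&(im[...,2]<90)&(abs(W[...,2]-.045)<.01)&(np.mgrid[:384,:512][1]>290)
    # far-end red boundary: topmost red pixel per column
    cols=np.where(m.any(0))[0]; cols=cols[(cols>305)&(cols<430)]; P=np.array([W[m[:,c].argmax(),c] for c in cols])
    vx,vy,x0,y0=cv2.fitLine(P[:,:2].astype(np.float32),cv2.DIST_HUBER,0,.01,.01).ravel(); print(n,len(cols),"angle",np.degrees(np.arctan2(vy,vx)),x0,y0)
E
```

```text
eef_pos: [0.533, 0.3231, 0.0349]
eef_rot: [0.5, 0.866, 0.0, -0.001]
contact_force: [-9.2, 1.4, 7.6]
opening: 0.005
contact_force: [-9.7, 1.6, 7.0]
w4 124 angle 23.957664 0.5945693 0.35954067
wrist 124 angle 26.071392 0.597945 0.35954222
```

View pics/w4.png

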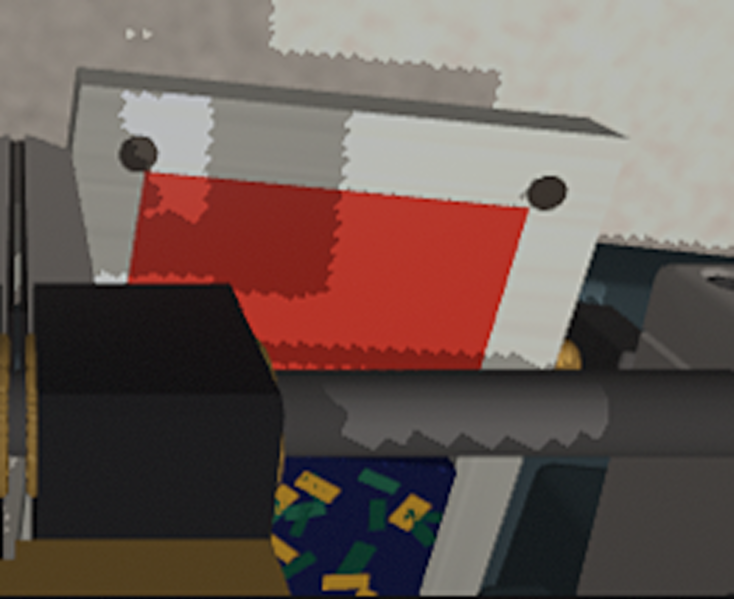

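```bash
for i in 1; do python3 -m inch '[[[0,0.05,0.1,0,0.3],[0,0.1,0.2,0,0.6],[0,0.15,0.3,0,0.9],[0,0.15,0.3,0,0.9]]]'|grep -A1 -E 'eef_pos|contact'; done;  python3 -m inch '[[[0,0.05,0.1,0,0],[0,0.1,0.25,0,0],[0,0.1,0.25,0,0]]]'|grep -A1 -E 'eef_pos|contact'
python3 - <<'E'
from h import *
z=np.load("/tmp/top.npz"); W=cloud(z["d"],z); X,Y,Z=W[...,0],W[...,1],W[...,2]
# right side edge of base: min-y point per row of depth-height 0.02..0.04
m=(Z>.024)&(Z<.036)&(X>.5)&(X<.85)&(Y>-.02)&(Y<.2)&(z["im"].astype(int)[...,0]<90)
P=[]
for r in np.where(m.any(1))[0]:
    c=np.where(m[r])[0].max(); P.append(W[r,c])
P=np.array(P); print(np.round(P[::4],3).tolist())
print(np.degrees(np.arctan2(*cv2.fitLine(P[:,:2].astype(np.float32),cv2.DIST_WELSCH,0,.01,.01).ravel()[[1,0]])))
E
```

```text
eef_pos: [0.5345, 0.3262, 0.0349]
eef_rot: [0.541, 0.841, 0.0, -0.001]
contact_force: [-11.1, 2.8, 6.9]
opening: 0.008
eef_pos: [0.5349, 0.3269, 0.0347]
eef_rot: [0.54, 0.842, -0.002, -0.001]
contact_force: [-19.4, -4.5, 17.9]
opening: 0.002
[[0.846, 0.191, 0.025], [0.829, 0.183, 0.035], [0.822, 0.006, 0.032], [0.803, 0.172, 0.028], [0.789, 0.164, 0.03], [0.775, 0.16, 0.033], [0.762, 0.153, 0.028], [0.751, 0.032, 0.034], [0.738, 0.0, 0.03], [0.72, 0.134, 0.034], [0.707, 0.127, 0.03], [0.692, 0.123, 0.035], [0.679, 0.119, 0.029], [0.662, 0.109, 0.031], [0.645, 0.101, 0.027], [0.631, 0.097, 0.034], [0.617, 0.09, 0.031], [0.604, 0.083, 0.029], [0.59, 0.079, 0.032], [0.576, 0.075, 0.032], [0.562, 0.109, 0.031], [0.547, 0.146, 0.03], [0.533, 0.177, 0.027]]
18.34986
```

```bash
python3 -m inch '[[[0,0.05,0.1,0,0],[0,0.05,0.1,0,0],[0,0.05,0.1,0,0]]]'|grep -A1 -E 'eef_pos|contact'
python3 - <<'E'
from h import *
im,d,p=grab("wrist"); z=dict(d=d,im=im)
W=cloud(d,p); im=im.astype(int); m=(im[...,0]>110)&(im[...,1]<100)&(im[...,2]<90)&(abs(W[...,2]-.045)<.01)&(np.mgrid[:384,:512][1]>290)
cols=np.where(m.any(0))[0]; cols=cols[(cols>305)&(cols<430)]; P=np.array([W[m[:,c].argmax(),c] for c in cols])
vx,vy,x0,y0=cv2.fitLine(P[:,:2].astype(np.float32),cv2.DIST_HUBER,0,.01,.01).ravel(); print(len(cols),"angle",np.degrees(np.arctan2(vy,vx)),x0,y0)
E
python3 g.py .5 .28 .035 24
```

```text
eef_pos: [0.535, 0.327, 0.0346]
eef_rot: [0.54, 0.842, -0.002, -0.002]
contact_force: [-23.5, -7.9, 21.4]
opening: 0.001
124 angle 23.01981 0.5888034 0.35787153
cm [-2.82 -5.14 -0.  ] turn 0.1 yaw now 24.6 pos [0.535  0.327  0.0347] F [-24.1  -8.3  20.1] t 9.6 q [-0.26  0.6  -0.52  1.82  0.38  0.84 -0.54]
```

The plate is at 23.0° and the press at 23.1°, with 25 N on the stop, so it's home. I'll back off and head for the pedal.

```bash
python3 -m inch '[[[0,0,-0.5,0,0],[0,0,-1.5,0,0],[0,0,-3,0,0],[0,0,-5,-1,0],[0,0,-7,-5,0],[0,0,-8,-9,0],[0,0,-8,-14,0],[0,0,-8,-17,0]]]'|grep -A1 -E 'eef_pos|contact'
python3 - <<'E'
from h import *
im,d,p=grab("wrist")
W=cloud(d,p); im=im.astype(int); m=(im[...,0]>110)&(im[...,1]<100)&(im[...,2]<90)&(abs(W[...,2]-.045)<.01)
pts=W[m][:,:2].astype(np.float32); print(len(pts), cv2.minAreaRect(np.ascontiguousarray(pts)) if len(pts)>9 else 0)
cv2.imwrite("pics/w5.png",im[:,:,::-1])
E
python3 g.py .45 0 .2 -20; python3 g.py .48 -.25 .2 -77
```

```text
eef_pos: [0.4661, 0.2944, 0.2082]
eef_rot: [0.541, 0.841, 0.002, 0.001]
contact_force: [0.9, 0.3, 0.0]
opening: 0.002
2750 ((0.6383441686630249, 0.3064047694206238), (0.11349478363990784, 0.14671237766742706), 30.582490921020508)
cm [-26.15 -13.88   1.06] turn 7.42 yaw now 24.5 pos [0.4676 0.2955 0.2118] F [2.3 1.8 5.6] t 10.45 q [-0.15  0.28 -0.63  1.85  0.19  1.07 -0.42]
cm [-50.14 -21.54   0.98] turn 16.92 yaw now 24.5 pos [0.4676 0.2955 0.2118] F [2.3 1.8 5.6] t 10.45 q [-0.15  0.28 -0.63  1.85  0.19  1.07 -0.42][ WARN:0@0.512] global loadsave.cpp:1063 imwrite_ Unsupported depth image for selected encoder is fallbacked to CV_8U.
```

View pics/w5.png

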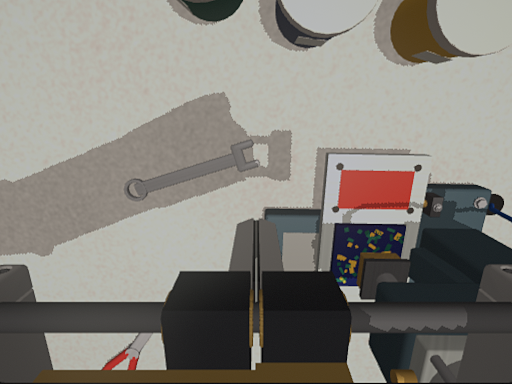

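The plate is home against its screw at (430,205), with the tile flat in its pocket. Next I'll travel to the pedal.

```bash
python3 -m inch '[[[0,-4,-1.7,0,1.3],[0,-8,-3.4,0.5,2.6],[0,-12,-5.2,0.5,3.9],[0,-16,-6.9,0.5,5.2],[0,-20,-8.6,0.5,6.5],[0,-24,-10.4,0.5,7.8],[0,-28,-12,0.5,9.1],[0,-32,-13.8,0.5,10.4]]]'|grep -A1 -E 'eef_pos|contact';  python3 g.py .47 -.30 .2 -77
```

```text
eef_pos: [0.4732, -0.0563, 0.1995]
eef_rot: [0.9, 0.437, 0.0, 0.0]
contact_force: [0.3, 0.2, -0.2]
opening: 0.002
cm [-19.35  14.82  -0.04] turn 6.47 yaw now -38.2 pos [ 0.4732 -0.0563  0.1995] F [ 0.3  0.2 -0.2] t 11.25 q [ 0.25  0.12 -0.29  2.03  0.04  1.   -0.72]
```

```bash
python3 -m inch '[[[0,-3,2.3,0,1.1],[0,-6.5,5,0,2.3],[0,-10,7.5,0,3.5],[0,-13,10,0,4.6],[0,-16,12.5,0,5.8],[0,-18.6,14.3,0,6.5],[0,-18.6,14.3,0,6.5],[0,-18.6,14.3,0,6.5]]]'|grep -A1 -E 'eef_pos|contact'
python3 - <<'E'
from h import *
im,d,p=grab("wrist"); np.savez("/tmp/w6.npz",im=im,d=d,**{k:np.asarray(x) for k,x in p.items()})
cv2.imwrite("pics/w6.png",im[:,:,::-1]); W=cloud(d,p)
for l in("pedal_pad","pedal_valve","pedal","release_bottle","brush"):
    for b in robot.boxes_of("wrist",l)[:1]:
        x,y,w,h=b["extent"]; print(l,round(b["conf"],2),np.round([x,y,w,h]),np.round(W[min(383,int(y+h/2)),min(511,int(x+w/2))],3))
E
```

```text
eef_pos: [0.4719, -0.2892, 0.1991]
eef_rot: [0.993, 0.115, -0.0, -0.0]
contact_force: [0.1, 0.2, -0.3]
opening: 0.005
pedal_valve 0.73 [232.   1.  94. 190.] [ 0.565 -0.291  0.064]
pedal 0.69 [237.  26.  86. 155.] [ 0.557 -0.293  0.063]
brush 0.88 [ 76.   0.  71. 112.] [ 0.566 -0.095  0.019]
```

View pics/w6.png

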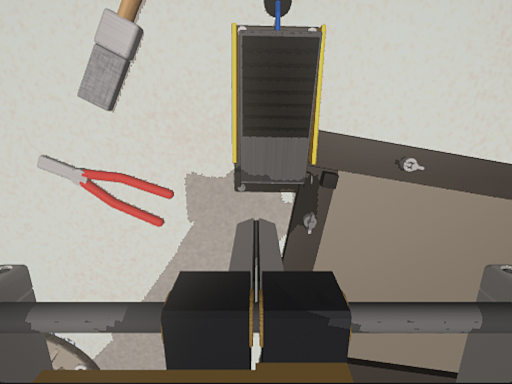

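Run:
```python
from h import *
z=np.load("/tmp/w6.npz"); W=cloud(z["d"],z)
for n,(u,v) in dict(toeL=(246,39),toeR=(317,41),nearL=(246,132),nearR=(306,134),baseL=(237,189),baseR=(307,186),cheekL=(236,90),cheekR=(320,90)).items(): print(n,np.round(np.median(W[v-1:v+2,u-1:u+2].reshape(-1,3),0),4))
P=W[40:132,248:304].reshape(-1,3); P=P[P[:,2]>.03]; c=np.median(P,0); n=np.linalg.svd(P[::3]-P.mean(0))[2][2]; n*=np.sign(n[2]); print("pad mid",c,"normal",n,"slope",np.degrees(np.arccos(n[2])),"dir",np.degrees(np.arctan2(-n[1],-n[0])))
```

```text
toeL [ 0.6072 -0.2468  0.0752]
toeR [ 0.6211 -0.3133  0.0744]
nearL [ 0.52   -0.2656  0.053 ]
nearR [ 0.533  -0.3313  0.0531]
baseL [ 0.4405 -0.2697  0.0121]
baseR [ 0.4699 -0.3547  0.029 ]
cheekL [ 0.5614 -0.2437  0.0326]
cheekR [ 0.5831 -0.3356  0.0398]
pad mid [ 0.57361513 -0.28488123  0.06570368] normal [ 0.22951573 -0.96293982  0.14166662] slope 81.85570210189543 dir 103.4062559202056
```

```bash
python3 g.py .592 -.287 .085 -78; python3 g.py .592 -.287 .042 -78
```

```text
cm [11.67  2.6  11.47] turn 0.21 yaw now -76.8 pos [ 0.4724 -0.2884  0.1996] F [-0.1  0.4  0.4] t 12.35 q [ 0.47  0.24 -0.04  1.88  0.01  1.02 -0.92]
cm [11.66  2.6  15.77] turn 0.21 yaw now -76.8 pos [ 0.4724 -0.2884  0.1996] F [-0.1  0.4  0.4] t 12.35 q [ 0.47  0.24 -0.04  1.88  0.01  1.02 -0.92]
```

```bash
python3 -m inch '[[[0,4,0.9,0,0.2],[0,8,1.8,2,0.2],[0,11.7,2.6,5,0.2],[0,11.7,2.6,9,0.2],[0,11.7,2.6,11.5,0.2],[0,11.7,2.6,12.5,0.2],[0,11.7,2.6,12.5,0.2]]]'|grep -A1 -E 'eef_pos|contact'
```

```text
eef_pos: [0.5915, -0.2874, 0.0736]
eef_rot: [0.995, 0.104, -0.001, -0.0]
contact_force: [1.2, -0.4, 0.9]
opening: 0.003
```

```bash
python3 -m inch '[[[0,0,0,0.5,0],[0,0,0,1,0],[0,0,0,1.4,0],[0,0,0,1.8,0],[0,0,0,2.2,0],[0,0,0,2.6,0],[0,0,0,2.6,0]]]'|grep -A1 -E 'eef_pos|contact'
```

```text
eef_pos: [0.5944, -0.2881, 0.0505]
eef_rot: [0.995, 0.104, 0.002, 0.001]
contact_force: [3.5, 1.4, 9.7]
opening: 0.002
```

Contact made: 9.7 N at z 0.0505. I'll go on down to the stop.

```bash
python3 -m inch '[[[0,0,0,0.4,0],[0,0,0,0.6,0],[0,0,0,0.8,0],[0,0,0,0.8,0]]]'|grep -A1 -E 'eef_pos|contact'; python3 -m inch '[[[0,0,0,0.2,0],[0,0,0,0.3,0],[0,0,0,0.3,0]]]'|grep -A1 -E 'eef_pos|contact'
```

```text
eef_pos: [0.5953, -0.288, 0.0431]
eef_rot: [0.995, 0.104, 0.003, 0.001]
contact_force: [6.0, 1.5, 11.5]
opening: 0.003
eef_pos: [0.5955, -0.288, 0.0419]
eef_rot: [0.995, 0.104, 0.003, 0.001]
contact_force: [-3.1, 6.5, 33.5]
opening: 0.005
```

On the stop at 33 N. I'll hold for about a second, then let it up gently.

```bash
python3 -m inch '[[[0,0,0,0,0],[0,0,0,0,0],[0,0,0,0,0],[0,0,0,0,0],[0,0,0,0,0],[0,0,0,0,0],[0,0,0,0,0],[0,0,0,0,0]]]'|grep -A1 -E 'eef_pos|contact'; python3 -m inch '[[[0,0,0,0,0],[0,0,0,0,0],[0,0,0,-0.5,0],[0,0,0,-1,0],[0,0,0,-1.5,0],[0,0,0,-2,0],[0,0,0,-2.5,0],[0,0,0,-3.2,0]]]'|grep -A1 -E 'eef_pos|contact'; python3 -m inch '[[[0,0,0,-1,0],[0,0,0,-4,0],[0,0,0,-8,0],[0,0,0,-11,0],[0,-4,0,-11,0],[0,-8,0,-11,0],[0,-10,0,-11,0],[0,-10,0,-11,0]]]'|grep -A1 -E 'eef_pos|contact'
```

```text
eef_pos: [0.5955, -0.288, 0.0419]
eef_rot: [0.995, 0.104, 0.003, 0.001]
contact_force: [-2.0, 6.7, 34.8]
opening: 0.003
eef_pos: [0.5918, -0.2885, 0.0705]
eef_rot: [0.995, 0.104, 0.0, 0.0]
contact_force: [0.1, -0.2, -0.1]
opening: 0.003
eef_pos: [0.492, -0.3098, 0.1806]
eef_rot: [0.995, 0.103, 0.0, 0.0]
contact_force: [0.3, -0.2, 0.5]
opening: 0.006
```

Run:
```python
from h import *
a,d,p=grab("top"); b,d2,p2=grab("wrist"); W=cloud(d2,p2)
for n,(u,v) in dict(toe=(281,40),near=(276,133)).items(): print(n,np.round(W[v,u],4))
im=np.hstack([cv2.resize(a[90:240,130:290],(400,375)),cv2.resize(b,(400,300)) if 0 else cv2.copyMakeBorder(cv2.resize(b,(400,300)),0,75,0,0,cv2.BORDER_CONSTANT)])
cv2.imwrite("pics/end.png",im[:,:,::-1]); print(robot.get_state()["time"])
```

```text
toe [ 0.6463 -0.3046  0.0091]
near [ 0.55   -0.3177  0.0582]
16.95
```

View pics/end.png

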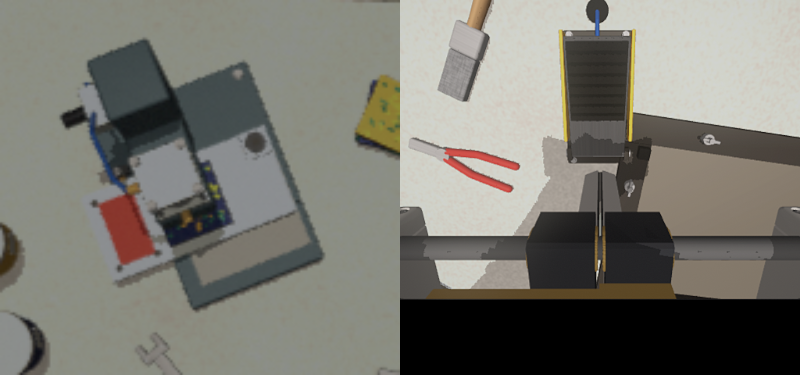

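The plate sits square to the press base with the tile in its pocket, and the pedal is up: at (0.55, -0.318) its surface is 0.058 m above the table, as before the press. The arm is clear of everything.

```bash
python3 -c "
from plant import robot
print(robot.close_job())"
```

```text
the job is handed in; nothing more can be done
None
```

The plate is home against its stop with the tile in its pocket. The pedal was held on its stop for about a second and has come back up, and the job was handed in at about 17 s of the 51 s allowed; no verdict came back.

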